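# Gauge a brass fitting's socket with the hand lever and note the reading

## Task

A brass fitting is clamped in the bench depth gauge. Gently press the gauge's hand lever round until its resistance clearly firms up, showing that the plunger has seated on the shoulder inside the fitting; do not force it beyond that, and leave the lever where it stays. Then note how far it went by turning the index hand until it lies in line with the lever, let go, and leave the other things alone.

Things in the scene. Friction and masses are not known exactly. Their poses are not given: they have to be found in the camera images.
- gauge: fixed white-painted gauge plate, 360 x 340 x 12 mm; origin on the pivot axis at bench level, x towards the middle of the engraved scale, z up; the plate reaches 100 mm behind the pivot and 260 mm ahead. A round gear case, 124 mm across, top 52 mm above the bench, sits under the hands. The clamped brass fitting lies beside it on the -y side, 35 mm behind and 80 to 150 mm aside of the pivot, top 66 mm up
- pivot (a point): top of the vertical pivot pin, 16 mm across, about which the lever and the index hand both turn; 84 mm above the bench; axes as the gauge's
- lever_grip (a point): top centre of the upright black cylindrical grip near the lever's end: 20 mm in diameter, 74 to 126 mm above the bench, 165 mm from the pivot axis. It stands on a flat steel bar, 18 mm wide, 64 to 74 mm above the bench, whose tip is 196 mm from the pivot. x points along the bar outward from the pivot, z up
- index_grip (a point): top centre of the thin upright dark steel pin of the index hand: 14 mm in diameter, 61 to 126 mm above the bench, 235 mm from the pivot axis. The hand is a dark steel strip, 10 mm wide, 250 mm long, 56 to 61 mm above the bench, under the lever: the two pass each other without touching. x points along the strip outward from the pivot, z up
- lever (a joint): angle of the lever in rad, 0 to 1.12; starts between 0 and 0.2. At 0 it points 0.55 rad clockwise (seen from above) of the gauge's x; pressing the grip counter-clockwise makes it grow and drives the plunger into the fitting. A friction brake of about 3 N at the grip holds it wherever it is left. It firms up somewhere between 0.4 and 0.85, differing each time
- index (a joint): angle of the index hand in rad, 0 to 1.12, from the same zero and in the same sense as the lever: equal values mean that the two are in line. Starts between 0.95 and 1.1. A friction of about 1 N at its pin holds it where it is left
- plunger: steel rod with a 20 mm disc (origin: centre of its outer face, 40 mm up) that the lever drives along the gauge's -y, 35 mm per rad, until it meets the hidden seat. Then the grip resists with about 1.6 N more per mm: 9 to 13 N at the grip, friction included, seat it, 20 N damages the fitting. Let go, it springs back 4 to 8 mm at the grip and stays, touching the seat
- coupling: loose plain brass coupling, a tube 36 mm in diameter and 36 mm tall, standing on the gauge plate near its left edge; origin at the centre of its underside. Leave alone
- sealant: yellow sealant bottle with white nozzle, 58 mm in diameter, 148 mm tall, standing on the bench on the left; origin at the centre of its underside. Leave alone
- tape_roll: roll of yellow thread tape, 58 mm in diameter and 24 mm tall, lying on the bench on the right; origin at the centre of its underside. Leave alone

How it is judged:
By the outcome, as a careful person would: the job done as asked, in the order asked, and still so for the second after the job is handed in, with the robot touching nothing.
It also fails if it takes over 64 s, if anything falls off the work surface, if the arm or the gripper's body presses on something with over 40 N, if the wrist force passes 120 N, or if a joint passes its speed limit or range.

## Robot

A 7-joint arm with a two-finger parallel gripper is mounted at the origin on the work surface. World frame = base frame: x ahead of the robot, y to its left, z up, the work surface at z = 0. Lengths are in m, angles in rad, forces in N, time in s.
With the tool pointing down it reaches from about 0.4 to 0.875 m from the base axis. Payload 19.3 kg.
Tool frame: the origin (TCP) lies at the very end of the fingers, on their centre line; the grasp point (between the pads) lies 19 mm behind it; z points along the fingers, x is the direction in which the jaws open and shut, and the axes are right-handed (so a half turn about z gives the same grasp; the last joint's range is limited). The gripper opens to 85 mm and grips with 20 to 120 N. Pads are 22 mm wide; open, the fingers measure 114 mm over their backs; the gripper's body (76 mm by 85 mm) begins 54 mm behind the grasp point. The pads swing forward as they close: fully open they stand 13 mm farther back than shut.
Start: joints at [1.197, 0.521, -0.036, 1.599, 0.021, 1.021, -0.113], TCP at [0.187, -0.596, 0.231] pointing down, gripper open.
Joint ranges: [-2.91, 2.91], [-0.3, 2.13], [-1.5, 1.42], [0.17, 2.43], [-1.26, 4.41], [0.16, 1.93], [-2.52, 2.52]. Speed limits (rad/s): [1.89, 1.89, 2.39, 2.39, 3.01, 3.01, 3.01].

## Interface

Orientations are given as [roll, pitch, yaw] about the fixed x, y, z axes, in that order (R = Rz(yaw) Ry(pitch) Rx(roll)).
In Python, from workcell import observe, eyes, job_done gives the robot as it stands. The module is installed in compiled form; this text tells all that it offers.
- The arm moves only by the shell command python3 -m pendant 'ROWS' [FORCE]. ROWS is JSON, a list of rows, each an object of numbers: "dx", "dy", "dz": the shift along the tool's x, y, z in mm; "ax", "ay", "az": the turn, a rotation vector about the tool's x, y, z in degrees; "claw": the finger opening in mm, from 0 to 85.4. A call has 1 to 10 rows; each row is the pose to reach, as a shift and turn from the pose commanded when the call began, along the tool's axes at that moment; what a row does not reach only later rows make up. A row lasts 1/12 s, in which the tool goes at most 41.7 mm and 7.16 degrees, less where a joint would pass 70% of its speed; a pose out of reach is approached as far as the arm can. A call with a gripper value outside its range is refused whole. The fingers move at their own pace and stop on an object; FORCE is the grip in N (left out, the last holds). Time passes only in rows, so rows that repeat a pose let the fingers close. It gives the time, the measured TCP pose, the force and the opening at its end, in the units of the state.
- observe(): the state, without advancing time (a new reading comes with each control period).
- eyes.grab_frame(name): name is "side" or "top" or "wrist"; returns a dict with "image" (420x560x3 uint8, blue, green, red), "fovy" (degrees; the focal length in pixels is half the picture's height over the tangent of half this angle, whatever the lens; pixels are square), "cx", "cy" (the principal point, pixels), "dist" ([k1, k2, p1, p2, k3] as OpenCV has them; the pictures are not rectified), "view" (4x4, takes a point from world to camera coordinates). Camera axes: x right, y up, looking along -z (the intrinsics and any distortion apply to the point x, -y, -z); pixel columns grow to the right and rows downward; lengths in m; the calibration is good to about 2 mm. A picture is of the moment at which its call begins. There is no depth.
- job_done(): hands the job in, once; it reports no verdict.
The state is a dict: "clock": time; "qpos": joint angles; "qd": joint speeds; "joint_efforts": joint torques, N m; "position": TCP position; "tool_rot": TCP orientation; "force": force on the tool from outside, world axes, zero at the start; "moment": the same for the moment, N m; "grip_width": finger opening in m.
Only numpy, scipy, OpenCV 4.12 (cv2) and the standard library are available. Lean on these libraries where they do the work, as an engineer would, in place of code of your own. Each camera call takes 0.05 s, during which the arm holds its last target.

## Working session

There is one attempt and no reset: what is moved stays moved. The work goes in short steps, Python scripts to look and compute and a shell command to move; the robot and the scene stay as the last step left them, time stands still between calls to the robot, and variables do not carry over. Pictures are saved under pics/ and viewed, and the job is handed in when it is done.

```bash
mkdir -p pics; cat > h.py <<'E'
import numpy as np, cv2
from workcell import observe, eyes, job_done
def grab(name,fn=None):
    f=eyes.grab_frame(name); 
    if fn: cv2.imwrite('pics/'+fn,f['image'])
    return f
def K(f):
    h=f['image'].shape[0]; fl=h/2/np.tan(np.radians(f['fovy'])/2)
    return np.array([[fl,0,f['cx']],[0,fl,f['cy']],[0,0,1.]])
def ray(f,u,v):
    p=cv2.undistortPoints(np.array([[[u,v]]],float),K(f),np.array(f['dist'],float))[0,0]
    V=np.array(f['view']); R=V[:3,:3]; t=V[:3,3]
    d=R.T@np.array([p[0],-p[1],-1.]); return -R.T@t,d/np.linalg.norm(d)
def onz(f,u,v,z):
    o,d=ray(f,u,v); return o+d*(z-o[2])/d[2]
def proj(f,P):
    V=np.array(f['view']); c=V[:3,:3]@np.array(P,float)+V[:3,3]
    q,_=cv2.projectPoints(np.array([[c[0],-c[1],-c[2]]]),np.zeros(3),np.zeros(3),K(f),np.array(f['dist'],float)); return q[0,0]
E
python3 - <<'E'
from h import *
for n in('side','top','wrist'):
    f=grab(n,n+'0.png'); print(n,f['fovy'],f['cx'],f['cy'],f['dist'],np.array(f['view']).round(3).tolist())
print(observe())
E
```

```text
side 54.79265438687951 285.06131498870997 203.96699670645262 [-0.05751479  0.          0.          0.          0.        ] [[-0.911, -0.413, 0.015, 0.484], [0.279, -0.589, 0.759, -0.206], [-0.304, 0.695, 0.651, -1.191], [0.0, 0.0, 0.0, 1.0]]
top 44.17437721909966 273.99975609912116 207.49731632534213 [-0.11586624  0.          0.          0.          0.        ] [[-0.029, -0.999, 0.012, -0.002], [0.984, -0.027, 0.174, -0.551], [-0.174, 0.017, 0.985, -1.412], [0.0, 0.0, 0.0, 1.0]]
wrist 66.49072493055917 272.5010432501099 213.4921726081269 [-0.01014509  0.          0.          0.          0.        ] [[0.298, -0.954, -0.001, -0.622], [0.922, 0.289, -0.257, 0.033], [0.246, 0.076, 0.966, -0.378], [0.0, 0.0, 0.0, 1.0]]
{'clock': 0.15, 'qpos': array([ 1.19678464,  0.52185866, -0.03633589,  1.59983922,  0.02121323,
        1.02113768, -0.11282488]), 'qd': array([-0.00055874, -0.00229617, -0.00071549, -0.00085016,  0.00010317,
       -0.00131753, -0.00091241]), 'joint_efforts': array([ 1.77467864e-03, -9.27388358e+01,  1.98057979e+00, -3.70058835e+01,
        1.79580913e-02,  6.38236612e-03, -1.49902507e-04]), 'position': array([ 0.18687394, -0.59614986,  0.2308829 ]), 'tool_rot': array([ 3.14152743e+00,  8.55044469e-04, -1.26700829e+00]), 'force': array([ 0.09531219, -0.27252102, -0.13419115]), 'moment': array([ 0.03151998, -0.02112193, -0.01148114]), 'grip_width': 0.08558231816014317}
```

View pics/top0.png

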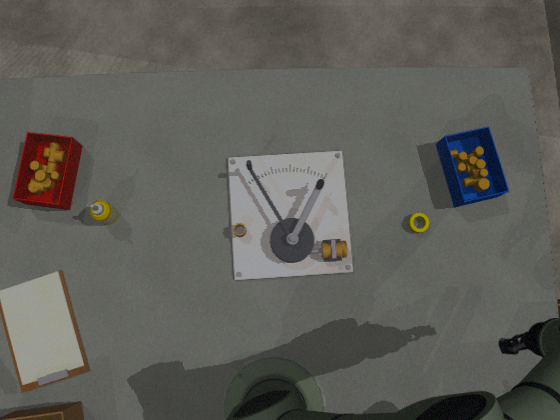

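View pics/side0.png

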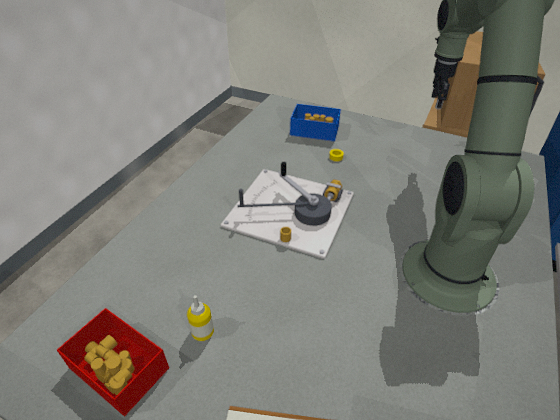

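The top view shows the pivot at about (292,239), the lever grip at (320,184), the index pin at (249,163) and the coupling at (239,230). I'll measure from these.

```bash
python3 - <<'E'
from h import *
f=grab('top'); im=f['image']
c=im[140:290,220:365]; cv2.imwrite('pics/top0c.png',cv2.resize(c,None,fx=4,fy=4,interpolation=cv2.INTER_CUBIC))
s=grab('side'); c=s['image'][150:270,210:365]; cv2.imwrite('pics/side0c.png',cv2.resize(c,None,fx=5,fy=5,interpolation=cv2.INTER_CUBIC))
# gauge corners from white plate
hsv=cv2.cvtColor(im,cv2.COLOR_BGR2HSV)
m=((hsv[...,1]<40)&(hsv[...,2]>150)).astype(np.uint8); m[:, :200]=0; m[:,380:]=0; m[:130]=0;m[300:]=0
m=cv2.morphologyEx(m,cv2.MORPH_OPEN,np.ones((3,3)))
p=cv2.findNonZero(m); h=cv2.convexHull(p); a=cv2.approxPolyDP(h,8,True)[:,0]; print(a.tolist())
for q in a: print(onz(f,*map(float,q),0.012).round(4))
print('pivot',onz(f,292,239,.084),'lev',onz(f,320,183,.126),'idx',onz(f,248.5,163,.126))
E
```

```text
[[330, 272], [235, 271], [237, 157], [341, 158], [349, 242]]
[ 0.367  -0.1719  0.012 ]
[0.3778 0.0976 0.012 ]
[0.7115 0.0862 0.012 ]
[ 0.7006 -0.2207  0.012 ]
[ 0.451  -0.2307  0.012 ]
pivot [ 0.45635469 -0.06353684  0.084     ] lev [ 0.60110081 -0.14239238  0.126     ] idx [0.66179742 0.04915714 0.126     ]
```

View pics/top0c.png

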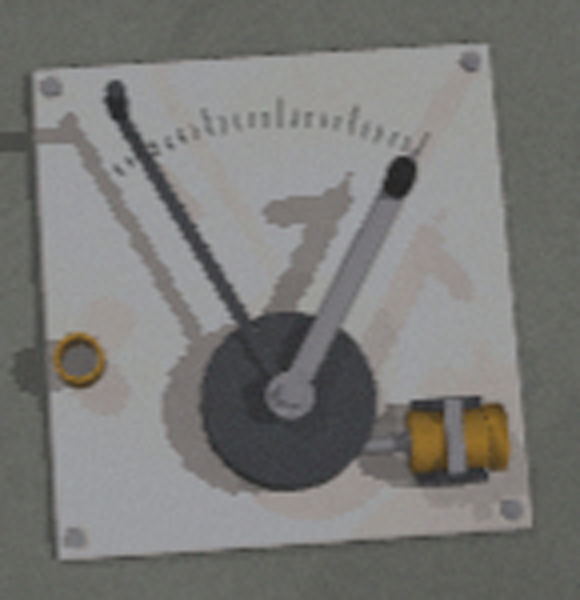

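View pics/side0c.png

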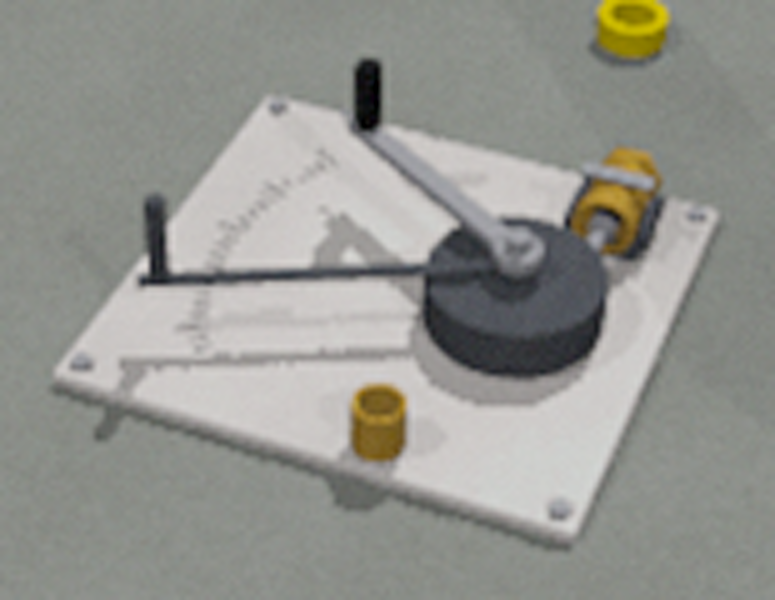

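The plate corners, hands and coupling are clear in the crops. Next I'll work out the gauge yaw and the hand angles.

```bash
python3 - <<'E'
from h import *
f=grab('top')
C=[(33,72),(490,44),(532,526),(58,558)]
P=[onz(f,x/4+220-.375,y/4+140-.375,.012)[:2] for x,y in C]
P=np.array(P); print(P.round(4), [np.linalg.norm(P[i]-P[(i+1)%4]).round(4) for i in range(4)])
d1=(P[0]-P[3])+(P[1]-P[2]); y1=np.arctan2(d1[1],d1[0]); d2=P[0]-P[1]+P[3]-P[2]; y2=np.arctan2(-d2[0],d2[1]); print('yaw',y1,y2)
c=P.mean(0); yw=(y1+y2)/2; piv=c-.08*np.array([np.cos(yw),np.sin(yw)]); print('piv from plate',piv)
pv=onz(f,290/4+220,393/4+140,.084)[:2]; print('piv',pv)
for n,(x,y) in dict(lev=(402,168),idx=(114,92)).items():
    q=onz(f,x/4+220,y/4+140,.126)[:2]; 
    for b in(pv,piv):
        v=q-b; print(n,q,np.linalg.norm(v),np.arctan2(v[1],v[0])-yw+.55)
E
```

```text
[[ 0.7104  0.1132]
 [ 0.7232 -0.2253]
 [ 0.3674 -0.2368]
 [ 0.3549  0.1005]] [np.float64(0.3387), np.float64(0.356), np.float64(0.3376), np.float64(0.3557)]
yaw 0.03387518664687966 0.037417841199843496
piv from plate [ 0.45903028 -0.0649375 ]
piv [ 0.45836992 -0.06497204]
lev [ 0.60382872 -0.14387236] 0.16547968154330706 0.017345501087527748
lev [ 0.60382872 -0.14387236] 0.16491604538813512 0.015252210506670583
idx [0.66179742 0.04915714] 0.23325569228093204 1.0256264768560448
idx [0.66179742 0.04915714] 0.23266306341780008 1.0268857447899107
```

```bash
cat >> h.py <<'E'
from scipy.spatial.transform import Rotation as Ro
PIV=np.array([.459,-.065]); YAW=.0355
def rel(x,y,z,yaw,s=None):
    s=s or observe(); R0=Ro.from_euler('xyz',s['tool_rot']); R1=Ro.from_euler('xyz',[np.pi,0,yaw])
    d=R0.inv().apply(np.array([x,y,z])-s['position'])*1000
    a=np.degrees((R0.inv()*R1).as_rotvec()); print('d',d.round(1),'a',a.round(1))
E
python3 -c "
from h import *
rel(.575,-.195,.231,-.5)"
```

```text
d [-2.668e+02 -4.903e+02  2.000e-01] a [ -0.    0.  -43.9]
```

```bash
python3 -m pendant '[{"dx":-27,"dy":-49,"az":-4.4,"claw":0},{"dx":-53,"dy":-98,"az":-8.8,"claw":0},{"dx":-80,"dy":-147,"az":-13,"claw":0},{"dx":-107,"dy":-196,"az":-17.6,"claw":0},{"dx":-133,"dy":-245,"az":-22,"claw":0},{"dx":-160,"dy":-294,"az":-26.4,"claw":0},{"dx":-187,"dy":-343,"az":-31,"claw":0},{"dx":-213,"dy":-392,"az":-35,"claw":0},{"dx":-240,"dy":-441,"az":-40,"claw":0},{"dx":-267,"dy":-490,"az":-44,"claw":0}]' 40; python3 -c "
from h import *
rel(.575,-.195,.231,-.5)"
```

```text
d [-2.668e+02 -4.903e+02  2.000e-01] a [ -0.    0.  -43.9]schema error: expected keys dx, dy, dz, ax, ay, az, claw
```

```bash
python3 -m pendant '[{"dx":-133,"dy":-245,"dz":0,"ax":0,"ay":0,"az":-22,"claw":0},{"dx":-133,"dy":-245,"dz":0,"ax":0,"ay":0,"az":-22,"claw":0},{"dx":-133,"dy":-245,"dz":0,"ax":0,"ay":0,"az":-22,"claw":0},{"dx":-133,"dy":-245,"dz":0,"ax":0,"ay":0,"az":-22,"claw":0},{"dx":-267,"dy":-490,"dz":0,"ax":0,"ay":0,"az":-44,"claw":0},{"dx":-267,"dy":-490,"dz":0,"ax":0,"ay":0,"az":-44,"claw":0},{"dx":-267,"dy":-490,"dz":0,"ax":0,"ay":0,"az":-44,"claw":0},{"dx":-267,"dy":-490,"dz":0,"ax":0,"ay":0,"az":-44,"claw":0},{"dx":-267,"dy":-490,"dz":0,"ax":0,"ay":0,"az":-44,"claw":0},{"dx":-267,"dy":-490,"dz":0,"ax":0,"ay":0,"az":-44,"claw":0}]' 40; python3 -c "
from h import *
rel(.575,-.195,.231,-.5)"
```

```text
clock: 1.13
position: [0.4775, -0.2952, 0.2315]
tool_rot: [3.142, -0.0, -0.499]
force: [0.9, -0.2, 0.3]
grip_width: -0.0001
d [  37.6 -134.7    0.5] a [ 0. -0.  0.]
```

```bash
python3 -m pendant '[{"dx":37,"dy":-130,"dz":0,"ax":0,"ay":0,"az":0,"claw":0},{"dx":37,"dy":-130,"dz":0,"ax":0,"ay":0,"az":0,"claw":0},{"dx":37,"dy":-130,"dz":0,"ax":0,"ay":0,"az":0,"claw":0},{"dx":37,"dy":-130,"dz":0,"ax":0,"ay":0,"az":0,"claw":0},{"dx":37,"dy":-130,"dz":0,"ax":0,"ay":0,"az":0,"claw":0},{"dx":37,"dy":-130,"dz":0,"ax":0,"ay":0,"az":0,"claw":0}]'; python3 -c "
from h import *
rel(.575,-.195,.231,-.5)
grab('wrist','w1.png'); s=observe(); print(s['force'],s['position'])"
```

```text
clock: 1.63
position: [0.5713, -0.1999, 0.231]
tool_rot: [3.141, 0.0, -0.498]
force: [-0.1, -1.0, -0.4]
grip_width: 0.0002
d [ 0.9 -6.  -0. ] a [0.  0.  0.1]
[-0.55771346 -0.15337226  0.09142379] [ 0.57077053 -0.20092142  0.2311206 ]
```

View pics/w1.png

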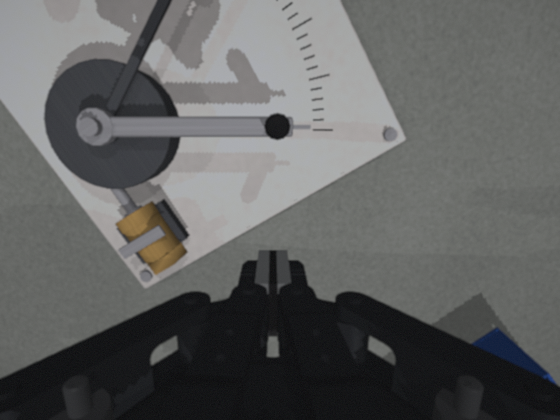

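```bash
python3 - <<'E'
from h import *
f=grab('wrist')
g=onz(f,277,126,.126);p=onz(f,90,124,.084); print(g,p,np.linalg.norm((g-p)[:2]),np.arctan2(*(g-p)[[1,0]])-YAW+.55)
E
python3 -m pendant '[{"dx":0,"dy":0,"dz":143,"ax":0,"ay":0,"az":0,"claw":0},{"dx":0,"dy":0,"dz":143,"ax":0,"ay":0,"az":0,"claw":0},{"dx":0,"dy":0,"dz":143,"ax":0,"ay":0,"az":0,"claw":0},{"dx":0,"dy":0,"dz":143,"ax":0,"ay":0,"az":0,"claw":0},{"dx":0,"dy":0,"dz":143,"ax":0,"ay":0,"az":0,"claw":0},{"dx":0,"dy":-25,"dz":143,"ax":0,"ay":0,"az":0,"claw":0},{"dx":0,"dy":-25,"dz":143,"ax":0,"ay":0,"az":0,"claw":0},{"dx":0,"dy":-25,"dz":143,"ax":0,"ay":0,"az":0,"claw":0}]'; python3 -c "
from h import *
s=observe(); print(s['force'],s['position'])"
```

```text
[ 0.60462719 -0.14235402  0.126     ] [ 0.46279941 -0.06235165  0.084     ] 0.16283579750406593 0.0009102607609069446
clock: 2.4
position: [0.5841, -0.1781, 0.09]
tool_rot: [-3.141, -0.002, -0.498]
force: [-0.6, -1.0, 0.3]
grip_width: 0.0002
[-0.59908273 -0.9950857   0.30203638] [ 0.58414958 -0.17811827  0.09004869]
```

```bash
cat >> h.py <<'E'
OFF=.021
def u(h): return np.array([np.cos(h),np.sin(h)])
def t(h): return np.array([-np.sin(h),np.cos(h)])
def tgt(a,z=.090,off=OFF):
    h=YAW-.55+a; p=PIV+.165*u(h)-off*t(h); print('a',a,end=' '); rel(p[0],p[1],z,h)
def st():
    s=observe(); v=s['position'][:2]-PIV; h=s['tool_rot'][2]
    # force tangential at heading of tool
    F=s['force'][:2]; print('clk %.2f yaw->a %.3f  tang %.4f rad %.4f  Ft %.2f Fr %.2f Fz %.2f'%(s['clock'],h-YAW+.55,v@t(h),v@u(h),F@t(h),F@u(h),s['force'][2]))
E
python3 -c "
from h import *
st()
for a in(.02,.06,.1,.14,.18,.22): tgt(a)"
```

```text
clk 2.40 yaw->a 0.016  tang -0.0395 rad 0.1640  Ft -1.16 Fr -0.05 Fz 0.30
a 0.02 d [  1.1 -19.2   0.1] a [-0.1 -0.1 -0.2]
a 0.06 d [  1.8 -25.8   0.1] a [-0.  -0.1 -2.5]
a 0.1 d [  2.2 -32.4   0.1] a [-0.  -0.1 -4.8]
a 0.14 d [  2.3 -39.1   0.1] a [-0.  -0.1 -7.1]
a 0.18 d [  2.2 -45.7   0.1] a [-0.  -0.1 -9.4]
a 0.22 d [  1.8 -52.4   0.1] a [ -0.   -0.1 -11.7]
```

```bash
python3 -m pendant '[{"dx":0.5,"dy":-9,"dz":0,"ax":0,"ay":0,"az":0,"claw":0},{"dx":1,"dy":-15,"dz":0,"ax":0,"ay":0,"az":0,"claw":0},{"dx":1,"dy":-19,"dz":0,"ax":0,"ay":0,"az":0,"claw":0},{"dx":1.5,"dy":-22.5,"dz":0,"ax":0,"ay":0,"az":-1.3,"claw":0},{"dx":1.8,"dy":-26,"dz":0,"ax":0,"ay":0,"az":-2.5,"claw":0},{"dx":2,"dy":-29,"dz":0,"ax":0,"ay":0,"az":-3.6,"claw":0},{"dx":2.2,"dy":-32.5,"dz":0,"ax":0,"ay":0,"az":-4.8,"claw":0},{"dx":2.2,"dy":-32.5,"dz":0,"ax":0,"ay":0,"az":-4.8,"claw":0},{"dx":2.2,"dy":-32.5,"dz":0,"ax":0,"ay":0,"az":-4.8,"claw":0}]'; python3 -c "
from h import *
st(); grab('wrist','w2.png')
for a in(.1,.14,.18,.22,.26,.3,.34): tgt(a)"
```

```text
clock: 3.15
position: [0.6007, -0.1505, 0.0881]
tool_rot: [-3.141, 0.0, -0.415]
force: [0.0, 0.4, -0.3]
grip_width: -0.0002
clk 3.15 yaw->a 0.100  tang -0.0211 rad 0.1641  Ft 0.37 Fr -0.16 Fz -0.32
a 0.1 d [ 1.  -0.3 -1.9] a [-0.  0. -0.]
a 0.14 d [ 1.7 -6.9 -1.9] a [-0.   0.  -2.3]
a 0.18 d [  2.1 -13.6  -1.9] a [-0.   0.  -4.6]
a 0.22 d [  2.3 -20.2  -1.9] a [-0.   0.  -6.9]
a 0.26 d [  2.2 -26.9  -1.9] a [-0.   0.  -9.2]
a 0.3 d [  1.8 -33.5  -1.9] a [ -0.    0.  -11.5]
a 0.34 d [  1.2 -40.1  -1.9] a [ -0.    0.  -13.8]
```

View pics/w2.png

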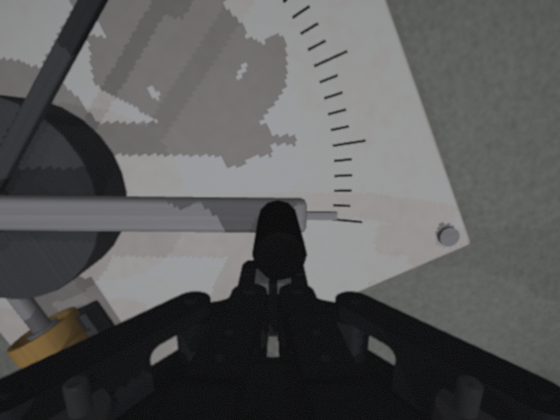

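The lever has barely moved, and contact is close. I'll keep going in moderate steps.

```bash
python3 -m pendant '[{"dx":1.3,"dy":-3.5,"dz":-1,"ax":0,"ay":0,"az":-1.2,"claw":0},{"dx":1.7,"dy":-7,"dz":-1,"ax":0,"ay":0,"az":-2.3,"claw":0},{"dx":1.9,"dy":-10.3,"dz":-1,"ax":0,"ay":0,"az":-3.5,"claw":0},{"dx":2.1,"dy":-13.6,"dz":-1,"ax":0,"ay":0,"az":-4.6,"claw":0}]'; python3 -c "
from h import *
st(); grab('wrist','w3.png')
for a in(.18,.22,.26,.3,.34): tgt(a)"
```

```text
clock: 3.53
position: [0.608, -0.1391, 0.0891]
tool_rot: [3.141, 0.0, -0.333]
force: [-2.3, -3.0, -1.4]
grip_width: -0.0002
clk 3.53 yaw->a 0.182  tang -0.0213 rad 0.1650  Ft -3.56 Fr -1.17 Fz -1.35
a 0.18 d [-0.2  0.9 -0.8] a [-0.   0.   0.2]
a 0.22 d [ 0.6 -5.8 -0.8] a [-0.   0.  -2.1]
a 0.26 d [  1.  -12.4  -0.8] a [-0.   0.  -4.4]
a 0.3 d [  1.2 -19.   -0.8] a [-0.   0.  -6.7]
a 0.34 d [  1.2 -25.7  -0.8] a [-0.  0. -9.]
```

View pics/w3.png

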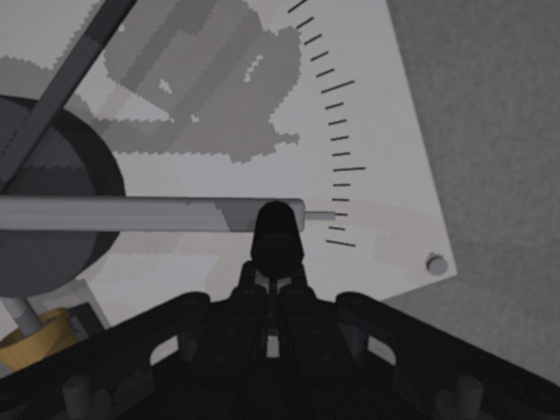

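```bash
python3 -m pendant '[{"dx":0.6,"dy":-5.8,"dz":-0.5,"ax":0,"ay":0,"az":-2.1,"claw":0},{"dx":0.8,"dy":-9,"dz":-0.5,"ax":0,"ay":0,"az":-3.2,"claw":0},{"dx":1,"dy":-12.4,"dz":-0.5,"ax":0,"ay":0,"az":-4.4,"claw":0},{"dx":1.1,"dy":-15.7,"dz":-0.5,"ax":0,"ay":0,"az":-5.5,"claw":0},{"dx":1.2,"dy":-19,"dz":-0.5,"ax":0,"ay":0,"az":-6.7,"claw":0},{"dx":1.2,"dy":-22.3,"dz":-0.5,"ax":0,"ay":0,"az":-7.8,"claw":0}]'; python3 -c "
from h import *
st()
for a in(.32,.34,.36,.38,.40,.42): tgt(a)"
```

```text
clock: 4.08
position: [0.6168, -0.1185, 0.0898]
tool_rot: [3.142, -0.0, -0.197]
force: [0.7, -2.7, -2.2]
grip_width: -0.0002
clk 4.08 yaw->a 0.317  tang -0.0215 rad 0.1652  Ft -2.50 Fr 1.18 Fz -2.21
a 0.32 d [-0.1 -0.9 -0.2] a [ 0.  -0.  -0.1]
a 0.34 d [ 0.2 -4.3 -0.2] a [ 0.  -0.  -1.3]
a 0.36 d [ 0.5 -7.6 -0.2] a [ 0.  -0.  -2.4]
a 0.38 d [  0.8 -10.9  -0.2] a [ 0.  -0.  -3.6]
a 0.4 d [  1.  -14.2  -0.2] a [ 0.  -0.  -4.7]
a 0.42 d [  1.1 -17.5  -0.2] a [ 0.  -0.  -5.9]
```

```bash
python3 -m pendant '[{"dx":0.2,"dy":-4.3,"dz":0,"ax":0,"ay":0,"az":-1.3,"claw":0},{"dx":0.5,"dy":-7.6,"dz":0,"ax":0,"ay":0,"az":-2.4,"claw":0},{"dx":0.8,"dy":-10.9,"dz":0,"ax":0,"ay":0,"az":-3.6,"claw":0},{"dx":0.8,"dy":-10.9,"dz":0,"ax":0,"ay":0,"az":-3.6,"claw":0}]'; python3 -c "
from h import *
st()"
for i in 1; do python3 -m pendant '[{"dx":0.3,"dy":-2.5,"dz":0,"ax":0,"ay":0,"az":-0.9,"claw":0},{"dx":0.6,"dy":-5,"dz":0,"ax":0,"ay":0,"az":-1.7,"claw":0},{"dx":0.6,"dy":-5,"dz":0,"ax":0,"ay":0,"az":-1.7,"claw":0}]' >/dev/null; python3 -c "
from h import *
st();tgt(.44)"; done
```

```text
clock: 4.42
position: [0.6199, -0.1071, 0.09]
tool_rot: [-3.141, -0.0, -0.133]
force: [0.4, -0.2, 0.3]
grip_width: -0.0002
clk 4.42 yaw->a 0.381  tang -0.0203 rad 0.1651  Ft -0.14 Fr 0.47 Fz 0.35
clk 4.67 yaw->a 0.410  tang -0.0205 rad 0.1650  Ft -0.98 Fr -0.80 Fz -0.87
a 0.44 d [ 0.6 -4.5 -0.1] a [-0.  -0.  -1.7]
```

```bash
python3 -m pendant '[{"dx":0.3,"dy":-2.5,"dz":0,"ax":0,"ay":0,"az":-0.9,"claw":0},{"dx":0.6,"dy":-5,"dz":0,"ax":0,"ay":0,"az":-1.7,"claw":0}]' >/dev/null; python3 -c "
from h import *
st()"

```

```text
clk 4.83 yaw->a 0.439  tang -0.0210 rad 0.1650  Ft -3.44 Fr -0.12 Fz 2.59
```

```bash
python3 -m pendant '[{"dx":0.3,"dy":-2.5,"dz":0,"ax":0,"ay":0,"az":-0.9,"claw":0},{"dx":0.6,"dy":-5,"dz":0,"ax":0,"ay":0,"az":-1.7,"claw":0}]' >/dev/null; python3 -c "
from h import *
st()"

```

```text
clk 5.00 yaw->a 0.469  tang -0.0207 rad 0.1650  Ft -3.54 Fr -0.06 Fz 2.82
```

```bash
python3 -m pendant '[{"dx":0.3,"dy":-2,"dz":0,"ax":0,"ay":0,"az":-0.7,"claw":0},{"dx":0.5,"dy":-4,"dz":0,"ax":0,"ay":0,"az":-1.4,"claw":0}]' >/dev/null; python3 -c "
from h import *
st();tgt(.5)"

```

```text
clk 5.17 yaw->a 0.493  tang -0.0206 rad 0.1650  Ft -2.95 Fr -1.29 Fz 2.66
a 0.5 d [ 0.1 -0.8 -0.2] a [-0.   0.  -0.4]
```

```bash
python3 -m pendant '[{"dx":0.3,"dy":-2,"dz":0,"ax":0,"ay":0,"az":-0.7,"claw":0},{"dx":0.5,"dy":-4,"dz":0,"ax":0,"ay":0,"az":-1.4,"claw":0}]' >/dev/null; python3 -c "
from h import *
st()"

```

```text
clk 5.33 yaw->a 0.518  tang -0.0208 rad 0.1651  Ft -3.53 Fr -0.81 Fz 3.81
```

```bash
python3 -m pendant '[{"dx":0.3,"dy":-2,"dz":0,"ax":0,"ay":0,"az":-0.7,"claw":0},{"dx":0.5,"dy":-4,"dz":0,"ax":0,"ay":0,"az":-1.4,"claw":0}]' >/dev/null; python3 -c "
from h import *
st()"

```

```text
clk 5.50 yaw->a 0.542  tang -0.0208 rad 0.1651  Ft -3.25 Fr -0.00 Fz 2.35
```

```bash
python3 -m pendant '[{"dx":0.3,"dy":-2,"dz":0,"ax":0,"ay":0,"az":-0.7,"claw":0},{"dx":0.5,"dy":-4,"dz":0,"ax":0,"ay":0,"az":-1.4,"claw":0}]' >/dev/null; python3 -c "
from h import *
st()"

```

```text
clk 5.67 yaw->a 0.566  tang -0.0209 rad 0.1652  Ft -3.21 Fr -1.00 Fz 2.43
```

```bash
python3 -m pendant '[{"dx":0.2,"dy":-2,"dz":0,"ax":0,"ay":0,"az":-0.7,"claw":0},{"dx":0.4,"dy":-4,"dz":0,"ax":0,"ay":0,"az":-1.4,"claw":0}]' >/dev/null; python3 -c "
from h import *
st()"

```

```text
clk 5.83 yaw->a 0.591  tang -0.0209 rad 0.1652  Ft -2.94 Fr -1.29 Fz 1.69
```

```bash
python3 -m pendant '[{"dx":0.2,"dy":-2,"dz":0,"ax":0,"ay":0,"az":-0.7,"claw":0},{"dx":0.4,"dy":-4,"dz":0,"ax":0,"ay":0,"az":-1.4,"claw":0}]' >/dev/null; python3 -c "
from h import *
st()"

```

```text
clk 6.00 yaw->a 0.615  tang -0.0209 rad 0.1652  Ft -2.95 Fr 0.06 Fz 1.90
```

```bash
python3 -m pendant '[{"dx":0.2,"dy":-2,"dz":0,"ax":0,"ay":0,"az":-0.7,"claw":0},{"dx":0.4,"dy":-4,"dz":0,"ax":0,"ay":0,"az":-1.4,"claw":0}]' >/dev/null; python3 -c "
from h import *
st()"

```

```text
clk 6.17 yaw->a 0.640  tang -0.0209 rad 0.1652  Ft -3.77 Fr 1.00 Fz 1.29
```

```bash
python3 -m pendant '[{"dx":0.2,"dy":-2,"dz":0,"ax":0,"ay":0,"az":-0.7,"claw":0},{"dx":0.4,"dy":-4,"dz":0,"ax":0,"ay":0,"az":-1.4,"claw":0}]' >/dev/null; python3 -c "
from h import *
st()"

```

```text
clk 6.33 yaw->a 0.664  tang -0.0210 rad 0.1651  Ft -3.19 Fr 2.67 Fz 0.23
```

```bash
python3 -m pendant '[{"dx":0.3,"dy":-2,"dz":0,"ax":0,"ay":0,"az":-0.7,"claw":0},{"dx":0.5,"dy":-4,"dz":0,"ax":0,"ay":0,"az":-1.4,"claw":0}]' >/dev/null; python3 -c "
from h import *
st()"

```

```text
clk 6.50 yaw->a 0.689  tang -0.0210 rad 0.1652  Ft -3.42 Fr 3.23 Fz 0.11
```

```bash
python3 -m pendant '[{"dx":0.3,"dy":-2,"dz":0,"ax":0,"ay":0,"az":-0.7,"claw":0},{"dx":0.5,"dy":-4,"dz":0,"ax":0,"ay":0,"az":-1.4,"claw":0}]' >/dev/null; python3 -c "
from h import *
st()"

```

```text
clk 6.67 yaw->a 0.713  tang -0.0210 rad 0.1651  Ft -4.03 Fr 2.73 Fz 0.49
```

```bash
python3 -m pendant '[{"dx":0.2,"dy":-1.5,"dz":0,"ax":0,"ay":0,"az":-0.5,"claw":0},{"dx":0.3,"dy":-3,"dz":0,"ax":0,"ay":0,"az":-1,"claw":0}]' >/dev/null; python3 -c "
from h import *
st()"

```

```text
clk 6.83 yaw->a 0.730  tang -0.0214 rad 0.1651  Ft -6.85 Fr 3.75 Fz -0.80
```

```bash
python3 -m pendant '[{"dx":0.1,"dy":-0.7,"dz":0,"ax":0,"ay":0,"az":-0.3,"claw":0},{"dx":0.1,"dy":-1.4,"dz":0,"ax":0,"ay":0,"az":-0.5,"claw":0}]' >/dev/null; python3 -c "
from h import *
st()"

```

```text
clk 7.00 yaw->a 0.738  tang -0.0219 rad 0.1651  Ft -8.60 Fr 4.35 Fz 0.14
```

```bash
python3 -m pendant '[{"dx":0,"dy":-0.6,"dz":0,"ax":0,"ay":0,"az":-0.2,"claw":0},{"dx":0,"dy":-1.2,"dz":0,"ax":0,"ay":0,"az":-0.4,"claw":0}]' >/dev/null; python3 -c "
from h import *
st()"

```

```text
clk 7.17 yaw->a 0.745  tang -0.0221 rad 0.1651  Ft -10.64 Fr 6.36 Fz -1.10
```

```bash
python3 -m pendant '[{"dx":0,"dy":-0.4,"dz":0,"ax":0,"ay":0,"az":-0.1,"claw":0},{"dx":0,"dy":-0.8,"dz":0,"ax":0,"ay":0,"az":-0.3,"claw":0}]' >/dev/null; python3 -c "
from h import *
st()"

```

```text
clk 7.33 yaw->a 0.750  tang -0.0223 rad 0.1650  Ft -11.88 Fr 6.00 Fz -2.68
```

Firmed up at 11.9 N, so I'm backing off now.

```bash
python3 -m pendant '[{"dx":0,"dy":2,"dz":0,"ax":0,"ay":0,"az":0,"claw":0},{"dx":0,"dy":5,"dz":0,"ax":0,"ay":0,"az":0,"claw":0},{"dx":0,"dy":9,"dz":0,"ax":0,"ay":0,"az":0,"claw":0},{"dx":0,"dy":15,"dz":0,"ax":0,"ay":0,"az":0,"claw":0},{"dx":0,"dy":25,"dz":0,"ax":0,"ay":0,"az":0,"claw":0},{"dx":0,"dy":35,"dz":0,"ax":0,"ay":0,"az":0,"claw":0},{"dx":0,"dy":35,"dz":0,"ax":0,"ay":0,"az":0,"claw":0}]'; python3 -c "
from h import *
st(); grab('wrist','w4.png')"
```

```text
clock: 7.92
position: [0.6324, -0.0841, 0.0896]
tool_rot: [3.141, 0.0, 0.233]
force: [-0.0, -0.8, -0.3]
grip_width: -0.0002
clk 7.92 yaw->a 0.747  tang -0.0586 rad 0.1643  Ft -0.75 Fr -0.20 Fz -0.32
```

View pics/w4.png

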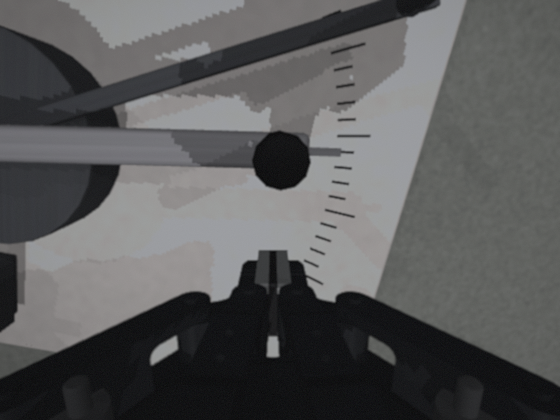

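```bash
python3 -m pendant '[{"dx":0,"dy":10,"dz":-41,"ax":0,"ay":0,"az":0,"claw":0},{"dx":0,"dy":10,"dz":-82,"ax":0,"ay":0,"az":0,"claw":0},{"dx":-50,"dy":10,"dz":-220,"ax":0,"ay":0,"az":0,"claw":0},{"dx":-50,"dy":10,"dz":-220,"ax":0,"ay":0,"az":0,"claw":0},{"dx":-50,"dy":10,"dz":-220,"ax":0,"ay":0,"az":0,"claw":0},{"dx":-50,"dy":10,"dz":-220,"ax":0,"ay":0,"az":0,"claw":0},{"dx":-50,"dy":10,"dz":-220,"ax":0,"ay":0,"az":0,"claw":0},{"dx":-50,"dy":10,"dz":-220,"ax":0,"ay":0,"az":0,"claw":0}]'; python3 -c "
from h import *
st(); grab('wrist','w5.png')"
```

```text
clock: 8.63
position: [0.586, -0.1024, 0.3111]
tool_rot: [3.14, -0.002, 0.235]
force: [0.3, -0.0, -0.9]
grip_width: -0.0001
clk 8.63 yaw->a 0.750  tang -0.0660 rad 0.1147  Ft -0.10 Fr 0.29 Fz -0.87
```

View pics/w5.png

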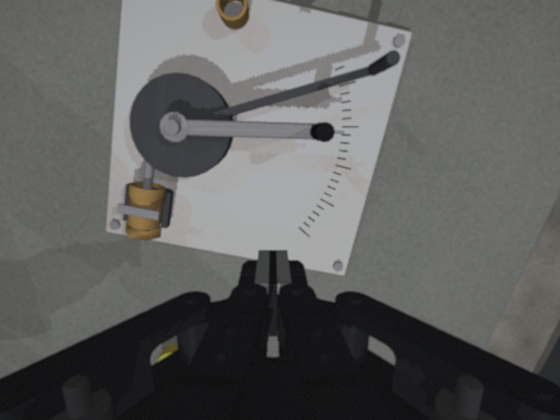

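The view shows the pivot at (174,125), the lever grip at (322,131) and the index pin top at (393,59). I'll zoom in for accurate lines.

```bash
python3 - <<'E'
from h import *
f=grab('wrist'); im=f['image']
cv2.imwrite('pics/w5c.png',cv2.resize(im[30:180,140:420-10],None,fx=2.9,fy=2.9,interpolation=cv2.INTER_CUBIC))
g=cv2.cvtColor(im,cv2.COLOR_BGR2GRAY); hsv=cv2.cvtColor(im,cv2.COLOR_BGR2HSV)
for c in (245,270,295): print(c,g[90:150,c].tolist())
E
```

```text
245 [125, 124, 123, 125, 123, 125, 125, 124, 125, 125, 125, 122, 107, 82, 67, 66, 66, 64, 64, 65, 62, 80, 118, 148, 158, 158, 156, 156, 156, 157, 153, 130, 112, 118, 127, 127, 125, 126, 127, 130, 130, 130, 128, 127, 126, 122, 113, 117, 140, 151, 151, 153, 152, 151, 152, 151, 151, 149, 150, 151]
270 [130, 127, 128, 128, 121, 98, 76, 66, 67, 65, 65, 66, 66, 64, 73, 93, 118, 144, 155, 156, 157, 158, 161, 166, 168, 168, 170, 169, 168, 170, 169, 158, 123, 109, 119, 126, 128, 127, 126, 129, 130, 129, 129, 128, 128, 126, 122, 116, 124, 143, 153, 152, 152, 154, 157, 158, 160, 163, 160, 160]
295 [66, 67, 65, 65, 65, 64, 67, 79, 99, 107, 109, 109, 110, 110, 112, 121, 132, 152, 165, 169, 168, 169, 169, 168, 169, 169, 169, 169, 168, 168, 170, 170, 157, 124, 108, 121, 128, 127, 127, 127, 130, 131, 128, 123, 118, 116, 116, 110, 114, 138, 156, 162, 161, 159, 159, 159, 160, 159, 159, 161]
```

View pics/w5c.png

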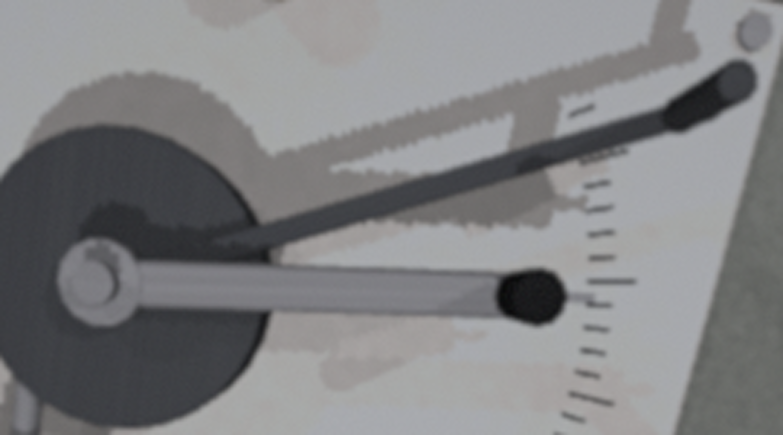

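```bash
python3 - <<'E'
from h import *
f=grab('wrist'); g=cv2.cvtColor(f['image'],cv2.COLOR_BGR2GRAY).astype(float)
def fit(pts,z):
    P=np.array([onz(f,*p,z)[:2] for p in pts]); c=P.mean(0); d=np.linalg.svd(P-c)[2][0]; d*=np.sign(d[0])
    r=(P-c)@np.array([-d[1],d[0]]); n=np.array([-d[1],d[0]])
    return np.arctan2(d[1],d[0]),(PIV-c)@n,r.std()
L=[];I=[]
for c in range(240,306,2):
    col=g[:,c]
    # lever: dark edge minima
    up=np.argmin(col[117:129])+117; lo=np.argmin(col[131:143])+131
    def sub(i): a,b,d=col[i-1:i+2]; return i+.5*(a-d)/(a-2*b+d)
    L.append((c,(sub(up)+sub(lo))/2))
for c in range(245,360,3):
    col=g[:,c]; y0=107-(c-245)*.28; w=np.arange(int(y0)-8,int(y0)+9); ww=np.clip(88-col[w],0,None); I.append((c,(ww*w).sum()/ww.sum()))
print(L[::6],I[::6])
hl=fit(L,.074);hi=fit(I,.061); print('lever',hl,hl[0]-YAW+.55,'idx',hi,hi[0]-YAW+.55)
pv=onz(f,140+92/2.9,30+282/2.9,.084); gr=onz(f,140+534/2.9,30+296/2.9,.126); ip=onz(f,140+738/2.9,30+80/2.9,.126)
for n,q in(('pv',pv),('lev',gr),('idx',ip)):
    print(n,q, [(np.linalg.norm((q-b)[:2]).round(4),(np.arctan2(*(q-b)[[1,0]])-YAW+.55).round(4)) for b in (np.r_[PIV,0],pv)])
E
```

```text
[(240, np.float64(129.19166666666666)), (252, np.float64(129.78822055137846)), (264, np.float64(130.00274725274724)), (276, np.float64(130.4)), (288, np.float64(130.76923076923077)), (300, np.float64(131.00426136363637))] [(245, np.float64(107.48837209302326)), (263, np.float64(102.11049723756906)), (281, np.float64(97.08426966292134)), (299, np.float64(92.10169491525424)), (317, np.float64(86.86255924170617)), (335, np.float64(81.4973544973545)), (353, np.float64(75.94285714285714))]
lever (np.float64(0.20680120753176143), np.float64(-0.002227389488504292), np.float64(8.752356065583004e-05)) 0.7213012075317615 idx (np.float64(0.5038131847444571), np.float64(-0.0017850980018354397), np.float64(0.0002299551480889963)) 1.018313184744457
pv [ 0.46043914 -0.0621847   0.084     ] [(np.float64(0.0032), np.float64(1.6127)), (np.float64(0.0), np.float64(0.5145))]
lev [ 0.6198068  -0.02892044  0.126     ] [(np.float64(0.1648), np.float64(0.7352)), (np.float64(0.1628), np.float64(0.7203))]
idx [0.6653481  0.05155647 0.126     ] [(np.float64(0.237), np.float64(1.0287)), (np.float64(0.2344), np.float64(1.0212))]
```

```bash
python3 - <<'E'
from h import *
f=grab('wrist'); V=np.array(f['view']); s=observe(); c=-V[:3,:3].T@V[:3,3]
print('cam in tool',Ro.from_euler('xyz',s['tool_rot']).inv().apply(c-s['position']), s['qpos'])
PIV=np.array([.459,-.0645])
p=PIV+.235*u(.5038); print(p); rel(*p,.25,.5038-np.pi/2)
E
```

```text
cam in tool [-0.00070248 -0.06706017 -0.14256384] [ 0.46580852  0.44977742 -0.56478219  1.56463313  0.25133968  1.20244736
  0.0907623 ]
[0.66480229 0.04894787]
d [ 112.4 -128.3   58.5] a [ 0.   0.1 74.7]
```

```bash
python3 -m pendant '[{"dx":112,"dy":-128,"dz":58,"ax":0,"ay":0,"az":74.7,"claw":40},{"dx":112,"dy":-128,"dz":58,"ax":0,"ay":0,"az":74.7,"claw":40},{"dx":112,"dy":-128,"dz":58,"ax":0,"ay":0,"az":74.7,"claw":40},{"dx":112,"dy":-128,"dz":58,"ax":0,"ay":0,"az":74.7,"claw":40},{"dx":112,"dy":-128,"dz":58,"ax":0,"ay":0,"az":74.7,"claw":40},{"dx":112,"dy":-128,"dz":58,"ax":0,"ay":0,"az":74.7,"claw":40},{"dx":112,"dy":-128,"dz":58,"ax":0,"ay":0,"az":74.7,"claw":40},{"dx":112,"dy":-128,"dz":58,"ax":0,"ay":0,"az":74.7,"claw":40},{"dx":112,"dy":-128,"dz":58,"ax":0,"ay":0,"az":74.7,"claw":40},{"dx":112,"dy":-128,"dz":58,"ax":0,"ay":0,"az":74.7,"claw":40}]' 20
python3 -c "
from h import *
rel(.6648,.0489,.25,.5038-np.pi/2)"
```

```text
clock: 9.67
position: [0.6646, 0.0486, 0.2505]
tool_rot: [3.14, 0.001, -1.01]
force: [0.1, 0.7, -0.0]
grip_width: 0.0399
d [-0.2 -0.3  0.5] a [0.1 0.  3.3]
```

```bash
python3 -m pendant '[{"dx":0,"dy":0,"dz":0,"ax":0,"ay":0,"az":3.2,"claw":40},{"dx":0,"dy":0,"dz":60,"ax":0,"ay":0,"az":3.2,"claw":40},{"dx":0,"dy":0,"dz":60,"ax":0,"ay":0,"az":3.2,"claw":40},{"dx":0,"dy":0,"dz":60,"ax":0,"ay":0,"az":3.2,"claw":40}]'
python3 -c "
from h import *
grab('wrist','w6.png');grab('side','s6.png')
rel(.6648,.0489,.095,.5038-np.pi/2)"
```

```text
clock: 10.0
position: [0.6625, 0.0483, 0.1865]
tool_rot: [3.134, 0.003, -1.059]
force: [0.6, 0.0, 0.3]
grip_width: 0.0399
d [-0.2 -0.4 96.3] a [0.1 0.  0.4]
```

View pics/w6.png

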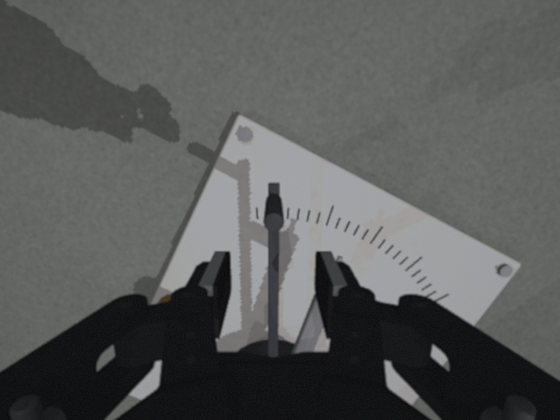

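```bash
python3 -c "
from h import *
f=grab('wrist'); print(onz(f,274,221,.126), observe()['position'])"
python3 -m pendant '[{"dx":0,"dy":0,"dz":30,"ax":0,"ay":0,"az":0,"claw":40},{"dx":0,"dy":0,"dz":60,"ax":0,"ay":0,"az":0,"claw":40},{"dx":0,"dy":0,"dz":92,"ax":0,"ay":0,"az":0,"claw":40},{"dx":0,"dy":0,"dz":92,"ax":0,"ay":0,"az":0,"claw":40},{"dx":0,"dy":0,"dz":92,"ax":0,"ay":0,"az":0,"claw":40}]'
python3 -c "
from h import *
f=grab('wrist','w7.png')
print(observe()['force'])"
```

```text
[0.66802075 0.05157079 0.126     ] [0.66532397 0.048505   0.1924767 ]
clock: 10.57
position: [0.665, 0.0483, 0.1004]
tool_rot: [3.141, 0.0, -1.06]
force: [0.3, -0.4, -0.2]
grip_width: 0.0398
[ 0.18466545 -0.48478022  0.68067408]
```

View pics/w7.png

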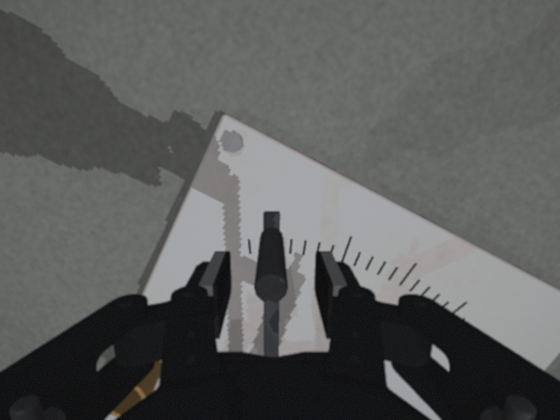

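```bash
python3 -m pendant '[{"dx":0,"dy":0,"dz":0,"ax":0,"ay":0,"az":0,"claw":25},{"dx":0,"dy":0,"dz":0,"ax":0,"ay":0,"az":0,"claw":16},{"dx":0,"dy":0,"dz":0,"ax":0,"ay":0,"az":0,"claw":10},{"dx":0,"dy":0,"dz":0,"ax":0,"ay":0,"az":0,"claw":10},{"dx":0,"dy":0,"dz":0,"ax":0,"ay":0,"az":0,"claw":10},{"dx":0,"dy":0,"dz":0,"ax":0,"ay":0,"az":0,"claw":10}]' 20
python3 - <<'E'
from h import *
s=observe();print(s['force'],s['position'],s['tool_rot'])
PIV=np.array([.459,-.0645])
h0=s['tool_rot'][2]+np.pi/2; print('tool heading',h0,'pos heading',np.arctan2(*(s['position'][:2]-PIV)[::-1]),np.linalg.norm(s['position'][:2]-PIV))
# rotate rigidly about pivot by -d
R0=Ro.from_euler('xyz',s['tool_rot'])
for d in np.linspace(0,.297,10)[1:]:
    c,sn=np.cos(-d),np.sin(-d); v=s['position'][:2]-PIV; q=PIV+np.array([c*v[0]-sn*v[1],sn*v[0]+c*v[1]])
    dd=R0.inv().apply(np.r_[q-s['position'][:2],0])*1000; print(d.round(3),dd.round(1),np.degrees(d).round(1))
E
```

```text
clock: 11.12
position: [0.6661, 0.0484, 0.102]
tool_rot: [-3.139, -0.001, -1.06]
force: [-2.3, 0.8, 10.6]
grip_width: 0.0132
[-2.33886451  0.8172677  10.5695316 ] [0.66606914 0.0483792  0.10195718] [-3.13869430e+00 -1.19887749e-03 -1.06005273e+00]
tool heading 0.510743597394862 pos heading 0.4990950447272602 0.2358375355528701
0.033 [7.8 0.2 0. ] 1.9
0.066 [15.5  0.7  0. ] 3.8
0.099 [23.3  1.4  0. ] 5.7
0.132 [31.   2.4  0. ] 7.6
0.165 [38.7  3.7  0. ] 9.5
0.198 [46.3  5.1  0. ] 11.3
0.231 [53.9  6.9  0. ] 13.2
0.264 [61.4  8.9  0. ] 15.1
0.297 [68.9 11.1  0.1] 17.0
```

```bash
python3 -m pendant '[{"dx":7.8,"dy":0.2,"dz":0,"ax":0,"ay":0,"az":1.9,"claw":10},{"dx":15.5,"dy":0.7,"dz":0,"ax":0,"ay":0,"az":3.8,"claw":10},{"dx":23.3,"dy":1.4,"dz":0,"ax":0,"ay":0,"az":5.7,"claw":10},{"dx":31,"dy":2.4,"dz":0,"ax":0,"ay":0,"az":7.6,"claw":10},{"dx":38.7,"dy":3.7,"dz":0,"ax":0,"ay":0,"az":9.5,"claw":10},{"dx":46.3,"dy":5.1,"dz":0,"ax":0,"ay":0,"az":11.3,"claw":10},{"dx":53.9,"dy":6.9,"dz":0,"ax":0,"ay":0,"az":13.2,"claw":10},{"dx":61.4,"dy":8.9,"dz":0,"ax":0,"ay":0,"az":15.1,"claw":10},{"dx":68.9,"dy":11.1,"dz":0,"ax":0,"ay":0,"az":17,"claw":10},{"dx":68.9,"dy":11.1,"dz":0,"ax":0,"ay":0,"az":17,"claw":10}]'
python3 - <<'E'
from h import *
s=observe();print(s['force'],s['position'],s['tool_rot'])
PIV=np.array([.459,-.0645])
print('pos heading',np.arctan2(*(s['position'][:2]-PIV)[::-1]),np.linalg.norm(s['position'][:2]-PIV))
grab('wrist','w8.png')
E
```

```text
clock: 11.95
position: [0.6905, -0.019, 0.102]
tool_rot: [-3.138, -0.001, -1.361]
force: [1.0, -1.1, 9.5]
grip_width: 0.0129
[ 1.02265961 -1.10829755  9.49962048] [ 0.69049134 -0.01901024  0.10199534] [-3.13810907e+00 -1.32424107e-03 -1.36056346e+00]
pos heading 0.19403506165646375 0.23591854238181229
```

View pics/w8.png

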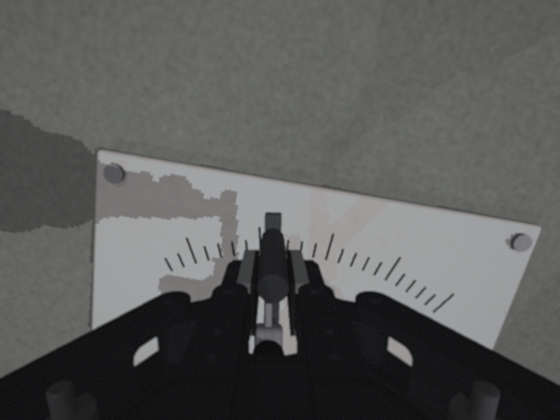

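Lever tip and index look nearly in line between the fingers. I'll release, rise and check from above.

```bash
python3 -m pendant '[{"dx":0,"dy":0,"dz":0,"ax":0,"ay":0,"az":0,"claw":20},{"dx":0,"dy":0,"dz":0,"ax":0,"ay":0,"az":0,"claw":40},{"dx":0,"dy":0,"dz":0,"ax":0,"ay":0,"az":0,"claw":40},{"dx":0,"dy":0,"dz":-40,"ax":0,"ay":0,"az":0,"claw":40},{"dx":0,"dy":0,"dz":-80,"ax":0,"ay":0,"az":0,"claw":40},{"dx":0,"dy":60,"dz":-200,"ax":0,"ay":0,"az":0,"claw":40},{"dx":0,"dy":60,"dz":-200,"ax":0,"ay":0,"az":0,"claw":40},{"dx":0,"dy":60,"dz":-200,"ax":0,"ay":0,"az":0,"claw":40},{"dx":0,"dy":60,"dz":-200,"ax":0,"ay":0,"az":0,"claw":40},{"dx":0,"dy":60,"dz":-200,"ax":0,"ay":0,"az":0,"claw":40}]'
python3 - <<'E'
from h import *
grab('wrist','w9.png')
rel(.56,-.12,.33,.22)
E
```

```text
clock: 12.83
position: [0.6305, -0.0305, 0.3038]
tool_rot: [-3.136, -0.001, -1.357]
force: [0.3, 0.3, -0.4]
grip_width: 0.0399
d [ 72.9  87.8 -28.7] a [ -0.1  -0.1 -90.3]
```

View pics/w9.png

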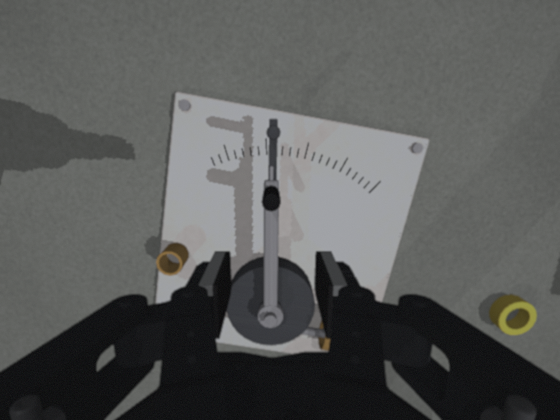

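Good view: the pivot is at (270,316), the lever grip at (270,198) and the index pin at (273,131). I'll measure the line-up precisely.

```bash
python3 - <<'E'
from h import *
f=grab('wrist'); g=cv2.cvtColor(f['image'],cv2.COLOR_BGR2GRAY).astype(int)
cv2.imwrite('pics/w9c.png',cv2.resize(f['image'][110:330,225:325],None,fx=2.7*2,fy=2.7,interpolation=cv2.INTER_CUBIC))
for r in (131,140,146,152,160,166,172,178,197,215,230,245): print(r,g[r,258:288].tolist())
E
```

```text
131 [161, 161, 161, 161, 162, 162, 162, 160, 139, 91, 56, 57, 60, 61, 62, 62, 61, 61, 61, 62, 57, 65, 104, 148, 163, 162, 162, 161, 161, 162]
140 [161, 161, 161, 162, 162, 163, 162, 143, 110, 124, 140, 105, 67, 58, 56, 55, 55, 54, 65, 107, 149, 164, 163, 163, 162, 162, 162, 162, 161, 162]
146 [120, 133, 155, 163, 162, 162, 162, 146, 110, 115, 135, 105, 69, 59, 60, 59, 55, 54, 66, 109, 150, 163, 160, 146, 114, 109, 137, 149, 150, 149]
152 [111, 107, 147, 162, 163, 162, 162, 147, 109, 111, 134, 106, 66, 59, 61, 61, 59, 60, 69, 108, 149, 165, 160, 138, 102, 115, 143, 150, 150, 149]
160 [162, 162, 161, 161, 161, 163, 162, 162, 163, 163, 148, 101, 60, 59, 60, 62, 60, 59, 76, 117, 154, 164, 160, 154, 151, 152, 152, 153, 152, 153]
166 [162, 162, 163, 162, 162, 161, 162, 162, 163, 163, 147, 102, 84, 97, 102, 88, 69, 61, 87, 131, 158, 164, 160, 155, 151, 151, 152, 151, 149, 150]
172 [161, 161, 161, 163, 162, 162, 162, 163, 163, 164, 147, 105, 98, 117, 121, 103, 70, 56, 82, 128, 157, 163, 158, 154, 151, 150, 150, 150, 150, 151]
178 [164, 162, 162, 162, 161, 163, 163, 161, 155, 147, 119, 87, 98, 117, 118, 98, 65, 53, 85, 128, 156, 162, 158, 154, 153, 153, 154, 153, 153, 156]
197 [163, 163, 163, 156, 123, 72, 26, 18, 24, 27, 21, 20, 26, 27, 21, 28, 26, 28, 26, 25, 19, 40, 95, 142, 156, 155, 154, 154, 155, 155]
215 [162, 162, 163, 163, 163, 151, 117, 103, 115, 118, 118, 118, 120, 122, 122, 119, 113, 111, 111, 105, 119, 145, 155, 156, 155, 155, 154, 155, 154, 156]
230 [162, 162, 163, 163, 163, 148, 108, 99, 115, 119, 118, 119, 120, 123, 122, 120, 121, 123, 120, 116, 125, 146, 155, 156, 155, 156, 154, 156, 154, 155]
245 [161, 162, 163, 163, 162, 148, 111, 103, 116, 119, 117, 118, 120, 123, 123, 121, 120, 122, 119, 114, 122, 140, 148, 147, 148, 147, 148, 147, 145, 146]
```

View pics/w9c.png

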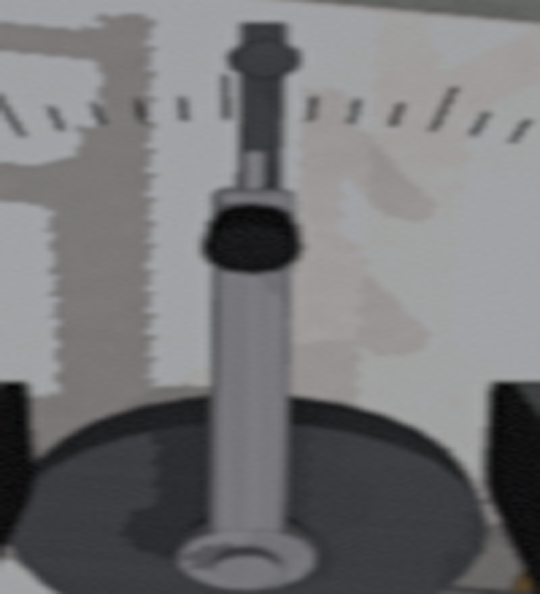

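```bash
python3 - <<'E'
from h import *
f=grab('wrist'); g=cv2.cvtColor(f['image'],cv2.COLOR_BGR2GRAY).astype(float)
def cross(row,lo,hi,thr,rev=False):
    xs=np.arange(lo,hi+1) if not rev else np.arange(hi,lo-1,-1)
    for a,b in zip(xs[:-1],xs[1:]):
        if g[row,a]>=thr>g[row,b]: return a+(b-a)*(g[row,a]-thr)/(g[row,a]-g[row,b])
L=[];I=[]
for r in range(208,252): L.append(((cross(r,259,268,135)+cross(r,275,282,135,True))/2,r))
for r in list(range(137,165))+[122,123,124]: 
    a=cross(r,267,273,100);b=cross(r,273,281,100,True)
    if a and b: I.append(((a+b)/2,r))
L=np.array(L);I=np.array(I); print(np.polyfit(L[:,1],L[:,0],1),L[:,0].mean(),I[::5].round(2).tolist())
pv=(cross(316,262,262,0) ,)
pl=np.array([onz(f,*p,.074)[:2] for p in L]);pi=np.array([onz(f,*p,.061)[:2] for p in I])
def ln(P):
    c=P.mean(0);d=np.linalg.svd(P-c)[2][0]; d*=np.sign(d[0]); return c,np.arctan2(d[1],d[0])
for n,P in(('lev',pl),('idx',pi)):
    c,h=ln(P); print(n,c,h)
piv=onz(f,270.3,316.5,.084)[:2]; c,h=ln(pl)
print('piv',piv,'perp offset of piv to lever line',(piv-c)@t(h))
ci=pi.mean(0); print('idx about piv',np.arctan2(*(ci-piv)[::-1]),'lev about piv',np.arctan2(*(c-piv)[::-1]))
for n,(x,y,z) in dict(levgrip=((263+279.8)/2-0,197,.126),pin=((266.9+280)/2,131,.126),ptr=(271.8,172,.069)).items():
    q=onz(f,x,y,z)[:2]-piv; print(n,np.linalg.norm(q),np.arctan2(q[1],q[0]), 'perp to lever line mm',1000*(q+piv-c)@t(h))
print('idx centre perp',1000*(ci-c)@t(h))
E
```

```text
[-1.02324811e-02  2.73580261e+02] 271.2319066498712 [[273.67, 137.0], [273.36, 142.0], [273.15, 147.0], [273.15, 152.0], [273.09, 157.0], [272.96, 162.0], [273.61, 124.0]]
lev [ 0.57703886 -0.03793117] 0.20284546176314375
idx [ 0.6713213  -0.01993868] 0.1951125425545767
piv [ 0.46707737 -0.06049092] perp offset of piv to lever line 5.532221427773263e-05
idx about piv 0.19599910561993017 lev about piv 0.2023526215163375
levgrip 0.16342757252454884 0.20323362958019445 perp to lever line mm 0.11875953675742146
pin 0.22791906247861882 0.1972961457574482 perp to lever line mm -1.2094661956075177
ptr 0.1811227723607317 0.20266261572156805 perp to lever line mm 0.022204632496891086
idx centre perp -1.3702888530805661
```

The index overshot by about 0.006 rad (1.4 mm at the pin). There's plenty of time, so I'll regrip and correct it.

```bash
python3 -m pendant '[{"dx":0,"dy":-60,"dz":80,"ax":0,"ay":0,"az":0,"claw":40},{"dx":0,"dy":-60,"dz":80,"ax":0,"ay":0,"az":0,"claw":40},{"dx":0,"dy":-60,"dz":80,"ax":0,"ay":0,"az":0,"claw":40},{"dx":0,"dy":-60,"dz":120,"ax":0,"ay":0,"az":0,"claw":40},{"dx":0,"dy":-60,"dz":160,"ax":0,"ay":0,"az":0,"claw":40},{"dx":0,"dy":-60,"dz":198,"ax":0,"ay":0,"az":0,"claw":40},{"dx":0,"dy":-60,"dz":198,"ax":0,"ay":0,"az":0,"claw":40},{"dx":0,"dy":-60,"dz":198,"ax":0,"ay":0,"az":0,"claw":18},{"dx":0,"dy":-60,"dz":198,"ax":0,"ay":0,"az":0,"claw":10},{"dx":0,"dy":-60,"dz":198,"ax":0,"ay":0,"az":0,"claw":10}]' 20
python3 -m pendant '[{"dx":0,"dy":0,"dz":0,"ax":0,"ay":0,"az":0,"claw":10},{"dx":0,"dy":0,"dz":0,"ax":0,"ay":0,"az":0,"claw":10},{"dx":0,"dy":0,"dz":0,"ax":0,"ay":0,"az":0,"claw":10}]' 20; python3 -c "
from h import *
s=observe();print(s['position'],s['tool_rot'],s['force'])"
```

```text
clock: 13.82
position: [0.6899, -0.0172, 0.1039]
tool_rot: [-3.139, -0.0, -1.357]
force: [3.1, 1.3, -9.0]
grip_width: 0.0133
clock: 14.07
position: [0.69, -0.0172, 0.1035]
tool_rot: [-3.139, -0.0, -1.357]
force: [1.6, 0.5, 6.3]
grip_width: 0.0129
[ 0.68996273 -0.01719796  0.10353911] [-3.13873636e+00 -4.32781617e-04 -1.35665956e+00] [1.58553408 0.5138273  6.33794215]
```

Closing the fingers on the pin already shifted it by about +1.8 mm, which is roughly the correction needed. I'll release and re-measure.

```bash
python3 -m pendant '[{"dx":0,"dy":0,"dz":0,"ax":0,"ay":0,"az":0,"claw":20},{"dx":0,"dy":0,"dz":0,"ax":0,"ay":0,"az":0,"claw":40},{"dx":0,"dy":0,"dz":0,"ax":0,"ay":0,"az":0,"claw":40},{"dx":0,"dy":0,"dz":-40,"ax":0,"ay":0,"az":0,"claw":40},{"dx":0,"dy":0,"dz":-80,"ax":0,"ay":0,"az":0,"claw":40},{"dx":0,"dy":60,"dz":-200,"ax":0,"ay":0,"az":0,"claw":40},{"dx":0,"dy":60,"dz":-200,"ax":0,"ay":0,"az":0,"claw":40},{"dx":0,"dy":60,"dz":-200,"ax":0,"ay":0,"az":0,"claw":40},{"dx":0,"dy":60,"dz":-200,"ax":0,"ay":0,"az":0,"claw":40},{"dx":0,"dy":60,"dz":-200,"ax":0,"ay":0,"az":0,"claw":40}]'
python3 -m pendant '[{"dx":0,"dy":0,"dz":0,"ax":0,"ay":0,"az":0,"claw":40},{"dx":0,"dy":0,"dz":0,"ax":0,"ay":0,"az":0,"claw":40}]'
python3 - <<'E'
from h import *
f=grab('wrist','w10.png'); grab('top','top10.png'); g=cv2.cvtColor(f['image'],cv2.COLOR_BGR2GRAY).astype(float)
cv2.imwrite('pics/w10c.png',cv2.resize(f['image'][110:330,225:325],None,fx=2.7*2,fy=2.7,interpolation=cv2.INTER_CUBIC))
def cross(row,lo,hi,thr,rev=False):
    xs=np.arange(lo,hi+1) if not rev else np.arange(hi,lo-1,-1)
    for a,b in zip(xs[:-1],xs[1:]):
        if g[row,a]>=thr>g[row,b]: return a+(b-a)*(g[row,a]-thr)/(g[row,a]-g[row,b])
L=[];I=[]
for r in range(206,252):
    a=cross(r,255,269,135);b=cross(r,273,285,135,True)
    if a and b: L.append(((a+b)/2,r))
for r in range(137,160): 
    a=cross(r,265,273,100);b=cross(r,273,283,100,True)
    if a and b: I.append(((a+b)/2,r))
L=np.array(L);I=np.array(I); print(L[::8].round(2).tolist(),I[::5].round(2).tolist())
pl=np.array([onz(f,*p,.074)[:2] for p in L]);pi=np.array([onz(f,*p,.061)[:2] for p in I])
c=pl.mean(0);d=np.linalg.svd(pl-c)[2][0]; d*=np.sign(d[0]); h=np.arctan2(d[1],d[0]); print('lever h',h)
print('idx perp to lever line mm',1000*(pi-c)@t(h))
E
```

```text
clock: 14.9
position: [0.6304, -0.0306, 0.3056]
tool_rot: [-3.137, -0.001, -1.357]
force: [-0.1, 0.7, 0.1]
grip_width: 0.0403
clock: 15.07
position: [0.6301, -0.03, 0.3005]
tool_rot: [3.14, 0.0, -1.356]
force: [-0.3, 0.1, -0.4]
grip_width: 0.04
[[271.62, 206.0], [271.53, 214.0], [271.47, 222.0], [271.33, 230.0], [271.51, 238.0], [271.19, 246.0]] [[272.76, 137.0], [272.74, 142.0], [271.63, 147.0], [272.19, 152.0], [272.5, 157.0]]
lever h 0.20440369454558088
idx perp to lever line mm [-0.66409329 -0.70930327 -0.70616217 -0.75703363 -0.76863472 -0.69331575
  0.6015182   0.63891678  0.56173404  0.49998225  0.55866109  0.59119654
  0.57672993  0.56760238  0.59565268 -0.15009872 -0.3610378  -0.49350126
 -0.5441702  -0.58210799 -0.57017198 -0.60336506 -0.60573499]
```

View pics/w10c.png

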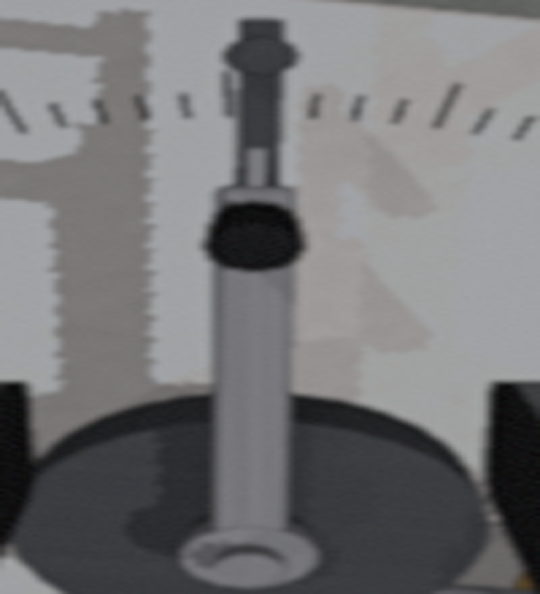

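View pics/top10.png

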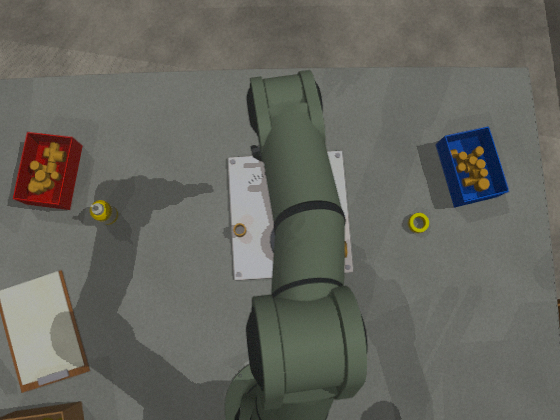

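The index now lies within about 0.6 mm of the lever line, and the robot is clear of everything.

```bash
python3 -c "
from h import *
print(job_done())"
```

```text
the job is handed in; nothing more can be done
None
```

The job is handed in at about 15 s. The plunger should be seated, the index hand lies in line with the lever, and the gripper is well clear.

- **Lever:** I pushed it with closed fingers. Resistance stayed near 3.3 N, then rose from about 0.71 rad to 11.9 N at 0.75 rad, where I stopped. When I backed off, it sprang back about 4.8 mm to roughly 0.72 rad and stayed there.
- **Index hand:** I gripped the pin and turned it clockwise, but overshot by 0.006 rad (1.4 mm at the pin). I gripped it again to correct that and let go.
- **Last wrist picture:** The index lies within about 0.6 mm (0.003 rad) of the lever line. The lever's measured direction varied by only 0.004 rad between pictures taken after I let it go.
- **Other things:** The coupling, sealant and tape roll look unmoved.
- **Disagreements:** The wrist camera and the robot frame differed by 2–8 mm in absolute position, so I judged the line-up only within single pictures. Tick marks beside the strip made some edge readings of the index scatter by ±0.7 mm. While I was gripping the pin, up to about 10 N acted along its length.

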